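# File a recipe card in the lever-arch file

### The arm

A 7-joint arm with a two-finger parallel gripper is mounted at the origin on a cart in front of the work surface, level with it; the furniture and walls round the work are solid. World frame = base frame: x ahead of the robot, y to its left, z up, the work surface at z = 0. Lengths are in m, angles in degrees, forces in N, time in s.
With the tool pointing down it reaches from about 0.35 to 0.775 m from the base axis. Payload 3.1 kg.
Tool frame: the origin (TCP) lies on the centre line of the jaws, within the pads' length; the fingertips stand 17 mm ahead of it and the grasp point (between the pads) lies 2 mm behind it (robot.tip_reach is the distance from the TCP to the fingertips, in m); z points along the fingers, y is the line along which they close (so a half turn about z gives the same grasp; the last joint's range is limited). The gripper opens to 85 mm and grips with 20 to 120 N. Pads are 22 mm wide; open, the fingers measure 114 mm over their backs; the gripper's body (76 mm by 85 mm) begins 54 mm behind the grasp point. The pads swing forward as they close: fully open they stand 13 mm farther back than shut.
Start: joints at [67.913, 17.813, 0.802, 86.603, -0.252, 75.585, -1.558], TCP at [0.185, -0.518, 0.248] pointing down, gripper open.
Joint ranges: [-154.91, 154.91], [-16.99, 109.72], [-72.82, 74.43], [7.12, 147.25], [-82.49, 262.49], [11.32, 116.49], [-174.64, 174.64]. Speed limits (degrees/s): [159.86, 159.86, 180, 180, 180, 180, 180].

### API

Orientations are given as [roll, pitch, yaw] about the fixed x, y, z axes, in that order (R = Rz(yaw) Ry(pitch) Rx(roll)).
In Python, from station import robot, fingers, vision, workorder, recognise gives the robot as it stands. Calls block until the motion is done:
- robot.move_to(position, orientation): joint-space move of the TCP to a pose.
- robot.line_to(position, orientation=None, velocity=0.15, f_stop=None): straight line of the TCP; orientation=None keeps the orientation; velocity is the mean speed in m/s. With f_stop (N) it stops when the force on the tool has changed by that much, and returns True; else False.
- robot.move_j(angles): joint-space move.
- fingers.gripper_to(opening, force=None): opening from 0.0 (shut) to 1.0 (fully open); force is the grip in N (None keeps the last); returns when the fingers have stopped.
- robot.pause(seconds).
- robot.inverse_kinematics(position, orientation): joint angles nearest the present ones, or None.
- vision.grab_frame(name): name is "scene" or "side" or "wrist"; returns the picture (384x512x3 uint8, red, green, blue); there is no depth.
- vision.calibration(name): a dict with "mtx" (3x3 intrinsics, pixels), "extrinsics" (4x4, takes a point from world to camera coordinates); the wrist camera has in their place "T_tool_cam" (4x4, takes a point from camera to tool coordinates, whose origin is the TCP and whose axes are the flange's). Camera axes: x right, y up, looking along -z (the intrinsics and any distortion apply to the point x, -y, -z); pixel columns grow to the right and rows downward; lengths in m; the calibration is good to about 2 mm. A picture is of the moment at which its call begins: read the wrist's pose just before it. calibration takes no time and is no camera call.
A pose or a line that the arm cannot do raises robot.PlanningError and nothing moves.
- workorder.close_job(): hands the job in; it is judged then, once.
Trained networks look in the newest picture that a camera, given by its name, has taken for a name from the list of things; names that differ only in an ending like _2 or _b are one class to them, and where a whole thing is asked for, a point or a joint stands for the part that bears it (a point fixed in the world has none). Each returns a list of dicts, best first, with "p" (0 to 1); they miss things now and then, are a little off and sometimes report something else, mostly with a low value. They report only what shows in the picture. A call takes as long as a camera call. They do not tell look-alikes from the thing itself.
- recognise(label, camera): "rect" ([centre column, centre row, width, height] in pixels, round what is visible of it).
Readings, each from a call of its own:
- robot.current_time_s(): time.
- robot.current_joint_positions(): joint angles.
- robot.current_dq(): joint speeds.
- robot.current_joint_torque(): joint torques, N m.
- robot.current_tool_pos(): TCP position.
- robot.current_eef_rot(): TCP orientation.
- robot.current_contact_force(): force on the tool from outside, world axes, zero at the start.
- robot.current_torque(): the same for the moment, N m.
- robot.current_finger_gap(): opening from 0.0 (shut) to 1.0 (fully open).
- robot.current_gripper_force(): force on a finger pad.
Only numpy, scipy, OpenCV 4.12 (cv2) and the standard library are available. Lean on these libraries where they do the work, as an engineer would, in place of code of your own. Each camera call takes 0.05 s, during which the arm holds its last target. There are 200 camera calls.

### The job

File the loose recipe card that stands in the wooden rack: lift the lever of the blue lever-arch file so that its rings spring open, then lay the card flat on the file, picture side up, with its two holes over the two steel posts. Press the lever fully down again so that the rings latch shut over the card, let go, and leave the jars and the pot where they stand.

Things in the scene. Friction and masses are not known exactly. Their poses are not given: they have to be found in the camera images.
- recipe_file: Lever-arch file: blue board 300 x 200 x 4 mm, fixed flat. Origin on the table, under the board, which spans x -140 to 160, y -100 to 100 mm; x runs from the card's place to the mechanism (away from the robot at yaw 0), z up. Posts at x = 30, y = +-18 mm; steel plate 10 mm high at x 57 to 83, y -63 to 87. The filed card lies along x, holed end to +x, middle at x = -27, y = 0
- post_left (a point): Foot of the post at y = +18 mm of the file, on the board's upper face (4 mm above the table); the post is a 6 mm round pin standing 30 mm above this point, tapered over its last 3 mm
- post_right (a point): Foot of the other post, at y = -18 mm of the file; same size
- rings (a joint): Two steel arches swinging together about an axis along the file's y at x = 65, z = 18 mm: about 0 shut, tips on the posts' tops; 1.1 wide open, swung up and away to +x. Driven only by the lever: rings = 0.92 lever. Shut, they reach 53 mm above the table; open, 60 mm, all at x > 60 mm of the file
- lever (a joint): Lever, hinge along the file's y: 0 lying down (rings latched shut), 1.2 standing up (rings open, its stop). Over-centre spring: below about 0.35 it pulls itself down to 0, above that it springs up to 1.2 and stays. At its end it takes about 2 N to lift out of the latch and about 3 N to press down
- lever_hinge (a point): Point on the lever's hinge axis: x = 65, y = 56, z = 18 mm of the file; the lever turns from pointing along the file's +x up and back over towards -x
- lever_grip (a point): Centre of the black knob on the lever's end: a cylinder 16 mm in diameter, 18 mm long, lying along the file's y; pinch it across that length from above (it turns between the pads as the lever swings). When down: 80 mm along x from the hinge axis, 14 mm above it (81 mm radius), 32 mm above the table. Lever arm: bar 9 mm wide, 4.5 mm thick
- recipe_card: Stiff white panel 150 x 60 x 12 mm, 0.12 kg. Origin: centre of plain back face; x along the 150 mm to the holed end, y across the 60, z out of the yellow picture face. Starts on its long edge (y up) in the rack, picture away from the robot, top 64 mm above the table: pinch its thickness. Lay it on the clear table before the rack, retake across the 60 mm (say at x = -20 mm) to file it
- hole_left (a point): Centre, on the back face, of the hole at x = 57, y = +18 mm of the card: a rectangular through hole 20 mm (card x) by 15 mm (card y); it belongs over post_left
- hole_right (a point): Centre of the like hole at x = 57, y = -18 mm of the card; it belongs over post_right
- card_rack: Dark wooden rack, fixed: base 70 x 176 x 4 mm, slot along its y 16 mm wide and 160 mm long between walls whose tops are 30 mm above the table. Origin: centre of its underside; its x points away from the robot at yaw 0
- spice_jar: Spice jar with black cap, 41 mm diameter, 105 mm high, loose bystander; origin under its centre
- red_pot: Small red and white pot, 58 mm diameter, 50 mm high, loose bystander; origin under its centre
- nut_jar: Glass jar of nuts, 93 mm diameter, 89 mm high, loose bystander; origin under its centre
Mind the look-alikes: they are no part of the job. What is meant by the recipe_card is not green, and is the smaller of those in its own colour.

How it is judged (in metres and radians):
On the way, in this order (a step that is already met when the one before it is completed fails the run):
1. the lever is up and the rings stand open (value of joint lever above 1.05 rad and value of joint rings above 0.75 rad), for 0.2 s.
2. with the rings open, the card lies flat on the file, picture up, its holes over the posts (value of joint lever above 0.9 rad and horizontal distance between hole_left and post_left below 0.012 m and horizontal distance between hole_right and post_right below 0.012 m and z of recipe_card in the frame of recipe_file below 0.01 m and angle between recipe_card's own z axis and vertical below 0.12 rad), for 0.2 s.
At the end, for the whole second after the job is handed in: The lever is down (below 0.1 rad) and the rings shut (below 0.06 rad); the card lies still and flat (within 0.12 rad) on the file's board, picture up, its underside less than 10 mm above the table, each hole's centre within 12 mm of its post (value of joint lever below 0.1 rad and value of joint rings below 0.06 rad and horizontal distance between hole_left and post_left below 0.012 m and horizontal distance between hole_right and post_right below 0.012 m and z of recipe_card in the frame of recipe_file below 0.01 m and angle between recipe_card's own z axis and vertical below 0.12 rad and linear speed of recipe_card below 0.02 m/s); the robot touches nothing.
It fails at once if a jar or the pot is pushed more than 30 mm from its place (distance of any of spice_jar, red_pot, nut_jar from where it was at the start of the episode above 0.03 m).
It also fails if it takes over 72 s, if anything falls off the work surface, if the arm or the gripper's body presses on something with over 40 N, if the wrist force passes 120 N, or if a joint passes its speed limit or range.

## Working session

There is one attempt and no reset: what is moved stays moved. The work goes in short steps, each a Python script; the robot and the scene stay as the last script left them, time stands still between calls to the robot, and variables do not carry over. Pictures are saved under pics/ and viewed, at most 10 in all, crops included, and the job is handed in when it is done.

```bash
mkdir -p pics; ls
python3 - <<'E'
from station import robot, fingers, vision, workorder, recognise
import cv2, numpy as np
ims=[]
for n in ("scene","side"):
    im=vision.grab_frame(n); cv2.imwrite(f"pics/{n}0.png",cv2.resize(im[:,:,::-1],(800,600),interpolation=cv2.INTER_CUBIC))
    c=vision.calibration(n); print(n,{k:np.round(v,3).tolist() for k,v in c.items()})
    for l in ("recipe_file","recipe_card","card_rack","lever_grip","post_left","post_right","spice_jar","red_pot","nut_jar","hole_left","hole_right"):
        print(l,[(np.round(d["rect"]).tolist(),round(d["p"],2)) for d in recognise(l,n)][:4])
print({k:np.round(v,3).tolist() for k,v in vision.calibration("wrist").items()}, robot.current_time_s(), robot.current_eef_rot())
E
```

```text
pics
scene {'mtx': [[434.321, 0.0, 257.955], [0.0, 434.321, 194.465], [0.0, 0.0, 1.0]], 'extrinsics': [[0.202, -0.979, -0.009, -0.175], [0.83, 0.166, 0.532, -0.522], [-0.519, -0.115, 0.847, -1.299], [0.0, 0.0, 0.0, 1.0]]}
recipe_file [([220.0, 220.0, 59.0, 77.0], 0.94), ([251.0, 158.0, 19.0, 22.0], 0.56), ([142.0, 209.0, 17.0, 23.0], 0.37)]
recipe_card [([309.0, 211.0, 44.0, 11.0], 0.67), ([382.0, 222.0, 55.0, 51.0], 0.65), ([353.0, 177.0, 43.0, 24.0], 0.62), ([219.0, 224.0, 61.0, 78.0], 0.41)]
card_rack [([306.0, 220.0, 51.0, 19.0], 0.61)]
lever_grip [([208.0, 187.0, 3.0, 2.0], 0.42), ([309.0, 211.0, 42.0, 12.0], 0.26)]
post_left [([220.0, 221.0, 55.0, 75.0], 0.69)]
post_right [([220.0, 223.0, 61.0, 76.0], 0.84)]
spice_jar [([138.0, 208.0, 19.0, 26.0], 0.7)]
red_pot [([250.0, 156.0, 19.0, 21.0], 0.78)]
nut_jar [([294.0, 169.0, 23.0, 31.0], 0.71)]
hole_left [([355.0, 178.0, 46.0, 19.0], 0.85), ([308.0, 211.0, 42.0, 12.0], 0.79), ([385.0, 225.0, 55.0, 46.0], 0.64), ([140.0, 208.0, 13.0, 25.0], 0.21)]
hole_right [([353.0, 178.0, 39.0, 19.0], 0.86), ([311.0, 215.0, 44.0, 11.0], 0.85), (
[... 594 characters left out ...]
9.0, 187.0, 81.0, 32.0], 0.73)]
post_right [([229.0, 184.0, 80.0, 32.0], 0.74)]
spice_jar [([225.0, 150.0, 7.0, 21.0], 0.56)]
red_pot [([304.0, 182.0, 10.0, 15.0], 0.64)]
nut_jar [([299.0, 205.0, 31.0, 37.0], 0.62)]
hole_left [([310.0, 251.0, 15.0, 48.0], 0.73), ([244.0, 220.0, 8.0, 37.0], 0.59), ([232.0, 277.0, 64.0, 76.0], 0.58)]
hole_right [([236.0, 278.0, 66.0, 77.0], 0.94), ([247.0, 218.0, 11.0, 39.0], 0.74), ([314.0, 253.0, 8.0, 48.0], 0.54)]
{'mtx': [[316.958, 0.0, 253.553], [0.0, 316.958, 191.202], [0.0, 0.0, 1.0]], 'T_tool_cam': [[0.0, 0.947, 0.32, 0.082], [1.0, -0.0, 0.0, 0.0], [0.0, 0.32, -0.947, -0.125], [0.0, 0.0, 0.0, 1.0]]} 1.2 [-1.79997093e+02  2.00675823e-03  1.97027572e+01]
```

View pics/scene0.png

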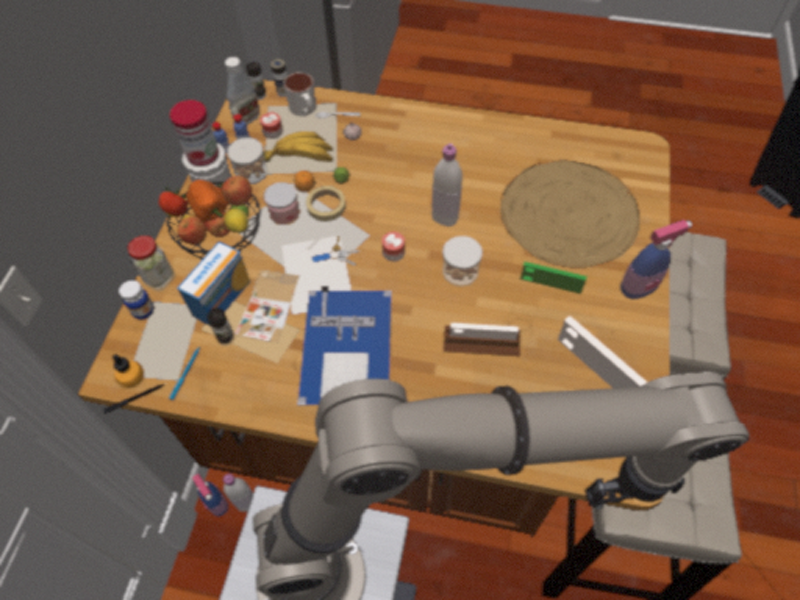

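View pics/side0.png

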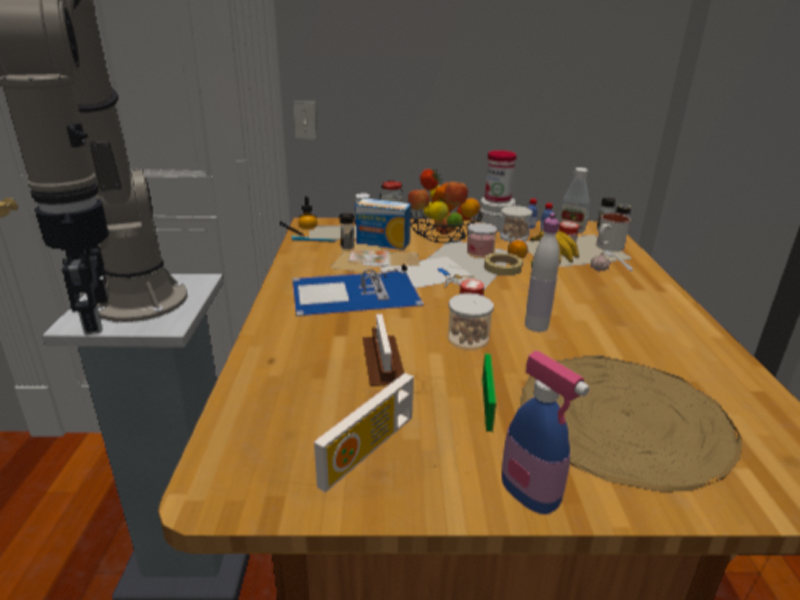

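Candidates (800×600 scene picture): a white panel in the wooden rack (482,333), a larger white panel with a yellow picture (605,355), and a green panel (553,277). I choose the one in the rack: it is not green and is the smaller white one. I'll check it from the wrist camera while measuring the rack and file.

```bash
cat > h.py <<'E'
from station import robot, fingers, vision, workorder, recognise
import cv2, numpy as np
from scipy.spatial.transform import Rotation as R
def cam(n):
    c=vision.calibration(n); K=c["mtx"]
    if n=="wrist":
        T=np.eye(4); T[:3,:3]=R.from_euler("xyz",robot.current_eef_rot(),degrees=True).as_matrix(); T[:3,3]=robot.current_tool_pos()
        E=np.linalg.inv(T@c["T_tool_cam"])
    else: E=np.array(c["extrinsics"])
    return np.array(K),E
def back(K,E,uv,z):
    uv=np.atleast_2d(uv).astype(float); d=np.c_[(uv[:,0]-K[0,2])/K[0,0],-(uv[:,1]-K[1,2])/K[1,1],-np.ones(len(uv))]
    Rw=E[:3,:3].T; o=-Rw@E[:3,3]; d=d@Rw.T
    return o+d*((z-o[2])/d[:,2])[:,None]
def proj(K,E,P):
    p=np.atleast_2d(P)@E[:3,:3].T+E[:3,3]; return np.c_[K[0,2]+K[0,0]*p[:,0]/-p[:,2],K[1,2]-K[1,1]*p[:,1]/-p[:,2]]
def shot(n,name,box=None,sc=(800,600)):
    K,E=cam(n); im=vision.grab_frame(n); v=im
    cv2.imwrite(f"pics/{name}_raw.png",im[:,:,::-1])
    if box: v=im[box[1]:box[3],box[0]:box[2]]
    cv2.imwrite(f"pics/{name}.png",cv2.resize(v[:,:,::-1],sc,interpolation=cv2.INTER_CUBIC))
    np.savez(f"pics/{name}.npz",K=K,E=E); return im,K,E
E
python3 - <<'E'
from h import *
K,E=cam("scene")
f=np.array([[310,291],[391,293],[390,402],[300,401],[444,325],[520,327],[519,352],[445,349],[446,332],[519,336],[462,280],[394,258],[223,340],[325,290]])*.64
zs=[0]*8+[.064]*2+[0]*3+[.032]
for p,z in zip(f,zs): print(p,back(K,E,p,z).round(3)[0])
for p,r in (([.42,-.2,.36],[180,0,0]),([.42,.02,.36],[180,0,0])):
    print(robot.inverse_kinematics(p,r),robot.inverse_kinematics(p,[180,0,90]))
E
```

```text
[198.4  186.24] [0.63  0.182 0.   ]
[250.24 187.52] [ 0.663 -0.012  0.   ]
[249.6  257.28] [ 0.384 -0.071  0.   ]
[192.   256.64] [0.347 0.124 0.   ]
[284.16 208.  ] [ 0.6   -0.153  0.   ]
[332.8  209.28] [ 0.63  -0.328  0.   ]
[332.16 225.28] [ 0.563 -0.334  0.   ]
[284.8  223.36] [ 0.537 -0.166  0.   ]
[285.44 212.48] [ 0.546 -0.165  0.064]
[332.16 215.04] [ 0.567 -0.325  0.064]
[295.68 179.2 ] [ 0.734 -0.175  0.   ]
[252.16 165.12] [0.767 0.002 0.   ]
[142.72 217.6 ] [0.459 0.343 0.   ]
[208.  185.6] [0.62  0.138 0.032]
[ 36.66205097   6.32001855 -14.92877563  85.55090495   1.62575069
  88.34142424 -68.22707954] [ 45.76933552   6.99201951 -25.34942303  85.24232531   2.98859051
  88.43527981  20.50332095]
[ 36.32336956   2.00954536 -42.33592515  90.52940196   1.3540663
  87.98541006 -96.04261801] [ 40.24927538   2.27625907 -46.48837098  90.43525875   1.65162451
  87.99793049  -6.27422823]
```

Run:
```python
from h import *
robot.move_to([.58,-.2,.26],[180,0,8]); print(robot.current_time_s())
shot("wrist","w1",(0,0,512,384))
robot.move_to([.52,.06,.26],[180,0,10]); print(robot.current_time_s())
shot("wrist","w2")
for l in ("recipe_file","lever_grip","post_left","post_right"):
    print(l,[(np.round(d["rect"],1).tolist(),round(d["p"],2)) for d in recognise(l,"wrist")][:3])
```

```text
3.0417
4.1333
recipe_file [([246.7, 151.5, 183.3, 242.4], 0.87), ([489.7, 11.0, 44.6, 20.3], 0.48)]
lever_grip [([195.3, 86.8, 24.8, 91.6], 0.75)]
post_left [([248.5, 153.0, 183.2, 241.8], 0.59), ([20.1, 167.2, 36.0, 40.7], 0.49)]
post_right [([247.8, 151.6, 184.0, 239.5], 0.97), ([194.4, 86.2, 25.5, 91.7], 0.71), ([250.5, 139.4, 45.3, 38.4], 0.36)]
```

View pics/w1.png

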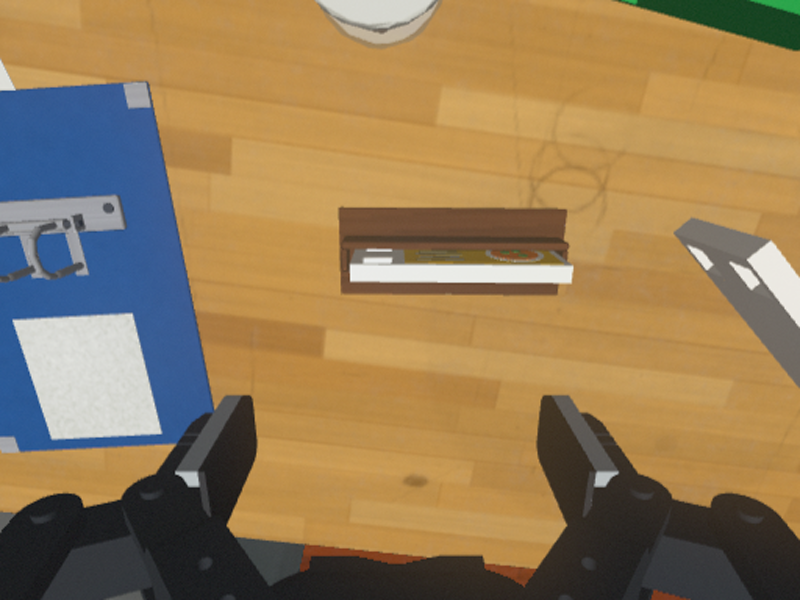

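View pics/w2.png

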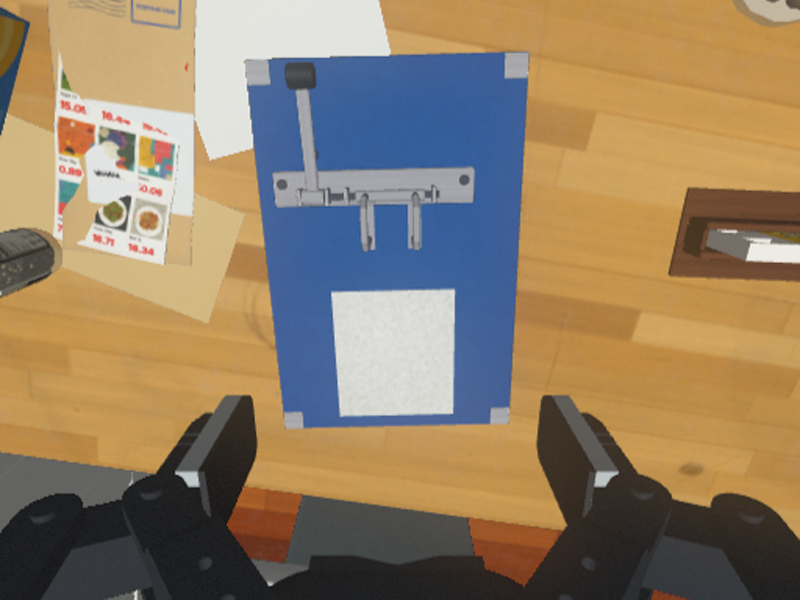

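w1: the chosen card stands in the rack with top strip (350–573, 263–283), holed end left, yellow picture on the far side. w2: file corners (246,60) (528,53) (509,424) (286,428), knob (300,76).

Run:
```python
from h import *
from scipy.optimize import least_squares
def ld(n): d=np.load(f"pics/{n}.npz"); return d["K"],d["E"]
K,E=ld("w2")
px=np.array([[246,60],[528,53],[509,424],[286,428],[300,76],[368,250],[414,249]])*.64
pf=np.array([[160,100,4],[160,-100,4],[-140,-100,4],[-140,100,4],[145,56,32],[30,18,34],[30,-18,34]])/1e3
def fw(v,p): 
    c,s=np.cos(v[2]),np.sin(v[2]); return np.c_[v[0]+c*p[:,0]-s*p[:,1],v[1]+s*p[:,0]+c*p[:,1],p[:,2]]
g=lambda v:(proj(K,E,fw(v,pf))-px)
r=least_squares(lambda v:g(v)[:5].ravel(),[.5,.05,.15]); print("file",r.x,np.degrees(r.x[2])); print(g(r.x).round(1))
np.save("file.npy",r.x)
print(back(K,E,px,0.004).round(4)[:4])
K,E=ld("w1")
c=np.array([[350,263],[573,265],[573,283],[350,282]])*.64
W=back(K,E,c,.064); print("card top",W.round(4), W.mean(0), np.degrees(np.arctan2(*(W[0]-W[1])[:2])), np.linalg.norm(W[0]-W[1]))
c=np.array([[340,207],[567,210],[557,294],[341,294]])*.64
W=back(K,E,c,.004); print("rack",W.round(4), W.mean(0), np.degrees(np.arctan2(*(W[0]-W[1])[:2])))
c=np.array([[150,84],[0,92],[214,440]])*.64
print(back(K,E,c,.004), fw(r.x,np.array([[.16,-.1,.004],[-.14,-.1,.004]])))
```

```text
file [0.49322185 0.05454864 0.19568043] 11.211662567020316
[[-1.7 -0.5]
 [ 1.5 -1. ]
 [ 0.3  0.7]
 [-0.8  1.3]
 [ 0.5  0.5]
 [-0.9 -1. ]
 [ 1.5 -1.1]]
[[ 0.6306  0.1819  0.004 ]
 [ 0.6684 -0.0111  0.004 ]
 [ 0.3764 -0.0701  0.004 ]
 [ 0.3387  0.1246  0.004 ]]
card top [[ 0.5738 -0.1724  0.064 ]
 [ 0.5928 -0.3203  0.064 ]
 [ 0.5805 -0.3234  0.064 ]
 [ 0.5607 -0.1738  0.064 ]] [ 0.57696184 -0.24744734  0.064     ] -7.307278485599291 0.14910690846557598
rack [[ 0.6004 -0.1565  0.004 ]
 [ 0.6219 -0.329   0.004 ]
 [ 0.5547 -0.3376  0.004 ]
 [ 0.5309 -0.1644  0.004 ]] [ 0.576965   -0.24687529  0.004     ] -7.0903090871674275
[[ 0.66816015 -0.01466439  0.004     ]
 [ 0.64829255  0.09104039  0.004     ]
 [ 0.37790064 -0.06532099  0.004     ]] [[ 0.66961175 -0.01243348  0.004     ]
 [ 0.37533707 -0.07076369  0.004     ]]
```

```bash
cat >> h.py <<'E'
F=np.load("file.npy"); FY=np.degrees(F[2])
def fp(x,y,z):
    c,s=np.cos(F[2]),np.sin(F[2]); return np.array([F[0]+c*x-s*y,F[1]+s*x+c*y,z])
def knob(a,dz=0):
    t=a+np.arctan2(14,80); return fp(.065+.0812*np.cos(t),.056,.018+.0812*np.sin(t)+dz)
D=[180,0,FY]
E
python3 - <<'E'
from h import *
print(robot.tip_reach)
fingers.gripper_to(.5,30)
robot.move_to(knob(0,.06),D); robot.line_to(knob(0,-.002))
fingers.gripper_to(0,30); print("gap",robot.current_finger_gap(),robot.current_gripper_force())
for a in (.2,.4,.6,.8,1.0,1.15):
    robot.line_to(knob(a,-.002),velocity=.08); print(a,robot.current_contact_force().round(1),round(robot.current_finger_gap(),2))
fingers.gripper_to(.5); robot.pause(.3)
robot.line_to(knob(1.2,.1)); print(robot.current_time_s())
robot.move_to(fp(-.02,.0,.26),D); shot("wrist","w3")
E
```

```text
0.017
gap 0.20011178200191665 32.15710759162903
0.2 [ 2.5  3.6 -1.8] 0.21
0.4 [ 1.7  4.5 -0. ] 0.2
0.6 [2.  4.3 0.4] 0.21
0.8 [0.9 5.2 2.2] 0.2
1.0 [0.6 4.6 3.7] 0.2
1.15 [0.8 5.6 4.4] 0.2
10.1833
```

View pics/w3.png

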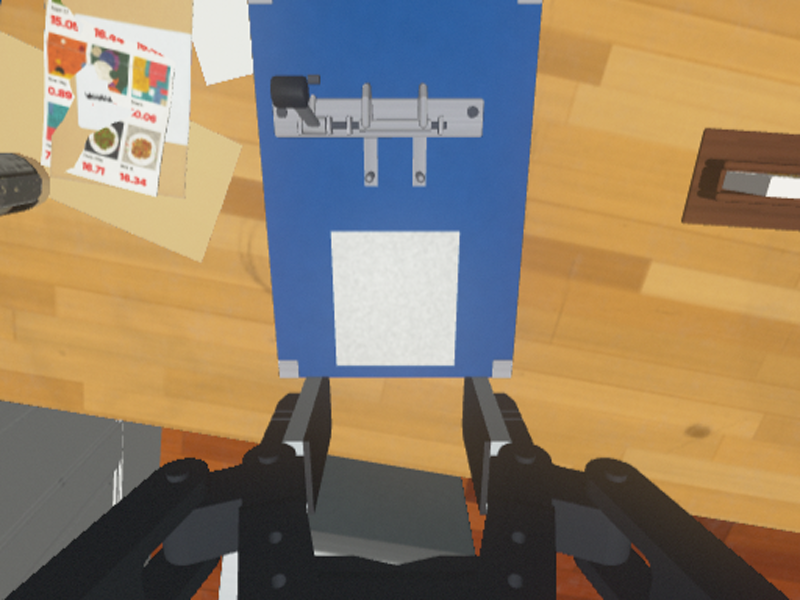

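w3: the lever stands up (knob 290,92) and rings are open; post tips at (370,178) and (418,178). Next, take the card from the rack.

```bash
cat >> h.py <<'E'
RC=np.array([.577,-.247]); RY=7.3; EX=np.array([np.cos(np.radians(RY)),np.sin(np.radians(RY)),0]); EYv=np.array([-EX[1],EX[0],0])
def tilt(yaw,th): return (R.from_rotvec(-np.radians(th)*EYv)*R.from_euler("xyz",[180,0,yaw],degrees=True)).as_euler("xyz",degrees=True)
E
python3 - <<'E'
from h import *
from scipy.optimize import least_squares
obs=[]
for n,px,pf in (("w2",[[246,60],[528,53],[509,424],[286,428]],[[160,100,4],[160,-100,4],[-140,-100,4],[-140,100,4]]),
  ("w3",[[281,376],[512,376],[370,178],[418,178]],[[-140,100,4],[-140,-100,4],[30,18,34],[30,-18,34]])):
    d=np.load(f"pics/{n}.npz"); obs.append((d["K"],d["E"],np.array(px)*.64,np.array(pf)/1e3))
def f(v):
    c,s=np.cos(v[2]),np.sin(v[2]); o=[]
    for K,E,px,p in obs: o.append(proj(K,E,np.c_[v[0]+c*p[:,0]-s*p[:,1],v[1]+s*p[:,0]+c*p[:,1],p[:,2]])-px)
    return np.vstack(o)
r=least_squares(lambda v:f(v).ravel(),F); print(F,r.x,np.degrees(r.x[2]),f(r.x).round(1).tolist()); np.save("file.npy",r.x)
T=np.r_[RC,0]-.115*EX
for yaw in (97.3,-82.7):
    q=[robot.inverse_kinematics(np.r_[RC,.051],[180,0,yaw])]+[robot.inverse_kinematics(T+[0,0,z],tilt(yaw,50)) for z in (.1,.035)]
    print(yaw,[None if a is None else a.round(0).tolist() for a in q], tilt(yaw,50))
E
```

```text
[0.49322185 0.05454864 0.19568043] [0.49390295 0.05466072 0.19675983] 11.273507981945693 [[-1.9, -1.1], [1.4, -1.8], [0.4, 0.2], [-0.7, 0.9], [-1.2, 1.7], [0.2, 1.5], [-0.6, 0.3], [2.0, 0.3]]
97.3 [[39.0, 39.0, -27.0, 87.0, 19.0, 59.0, 15.0], [103.0, 35.0, -60.0, 131.0, -76.0, 14.0, 135.0], [4.0, 52.0, 64.0, 135.0, 250.0, 86.0, 146.0]] [130.    0.   97.3]
-82.7 [[24.0, 36.0, -3.0, 87.0, 2.0, 56.0, -153.0], [103.0, 35.0, -60.0, 131.0, -76.0, 14.0, -45.0], [97.0, 44.0, -53.0, 132.0, 247.0, 12.0, -2.0]] [-1.30000000e+02  1.27222187e-14 -8.27000000e+01]
```

Run:
```python
from h import *
C=np.r_[RC,0]; O=[180,0,97.3]
robot.move_to(C+[0,0,.12],O); robot.line_to(C+[0,0,.051])
fingers.gripper_to(0,50); print("gap",robot.current_finger_gap(),robot.current_contact_force().round(1))
robot.line_to(C+[0,0,.14]); print(robot.current_joint_positions().round(1),robot.current_finger_gap(),robot.current_time_s())
for th in (35,42,50):
  for dx in (-.115,-.09,-.06):
    for dy in (-.06,0,.05):
      P=C+dx*EX+dy*EYv
      q=[robot.inverse_kinematics(P+[0,0,z],tilt(97.3,th)) for z in (.10,.04)]
      if all(a is not None for a in q): print(th,dx,dy,[a.round().astype(int).tolist() for a in q])
```

```text
gap 0.12918548030928056 [-0.5  0.9  4.6]
[ 39.4  34.  -27.6  81.8  16.2  68.4  17.1] 0.13167451020787216 14.1917
35 -0.115 -0.06 [[88, 28, -48, 117, -19, 24, 71], [88, 37, -49, 119, -8, 15, 65]]
35 -0.115 0 [[89, 24, -53, 124, -23, 19, 71], [78, 28, -40, 126, -47, 13, 97]]
35 -0.115 0.05 [[90, 20, -57, 129, -27, 16, 70], [66, 22, -30, 132, -76, 14, 120]]
35 -0.09 -0.06 [[85, 29, -49, 115, -14, 23, 64], [84, 37, -48, 117, -5, 15, 59]]
35 -0.09 0 [[85, 25, -52, 122, -18, 18, 63], [90, 41, -62, 124, 46, 13, 7]]
35 -0.09 0.05 [[85, 22, -56, 127, -20, 14, 61], [62, 24, -30, 130, -75, 13, 116]]
35 -0.06 -0.06 [[81, 31, -48, 112, -9, 22, 58], [80, 38, -47, 114, -1, 14, 54]]
35 -0.06 0 [[80, 27, -50, 119, -12, 17, 55], [86, 43, -62, 121, 54, 15, -2]]
35 -0.06 0.05 [[78, 24, -53, 124, -13, 14, 52], [51, 24, -20, 127, -78, 15, 115]]
42 -0.115 -0.06 [[99, 34, -58, 120, -23, 18, 80], [85, 35, -40, 122, -61, 17, 120]]
42 -0.115 0 [[101, 32, -64, 127, -26, 12, 79], [-1, 43, 64, 132, 259, 71, 138]]
42 -0.115 0.05 [[95, 24, -60, 133, -62, 12, 109], [80, 29, -42, 135, 253, 15, 158]]
42 -0.09 -0.06 [[
[... 511 characters left out ...]
4, 11, 89], [97, 44, -50, 124, -76, 14, 143]]
50 -0.115 0 [[103, 35, -60, 131, -76, 14, 135], [4, 51, 64, 135, 251, 85, 146]]
50 -0.115 0.05 [[102, 32, -63, 137, 258, 13, 156], [100, 47, -62, 138, 198, 11, -134]]
50 -0.09 -0.06 [[94, 35, -50, 122, -65, 19, 123], [7, 55, 64, 126, 251, 86, 140]]
50 -0.09 0 [[-1, 37, 65, 132, 258, 73, 138], [1, 51, 64, 133, 249, 84, 143]]
50 -0.09 0.05 [[90, 27, -52, 135, 255, 18, 155], [96, 48, -62, 136, 189, 12, -127]]
50 -0.06 -0.06 [[90, 37, -50, 120, -66, 16, 122], [4, 55, 64, 124, 248, 85, 136]]
50 -0.06 0 [[-4, 39, 64, 130, 256, 72, 134], [81, 39, -42, 128, 246, 18, 171]]
50 -0.06 0.05 [[85, 29, -52, 133, 248, 15, 160], [91, 49, -62, 134, 179, 13, -120]]
```

Run:
```python
from h import *
q0=robot.current_joint_positions(); lo=np.array([-154.91,-16.99,-72.82,7.12,-82.49,11.32,-174.64]);hi=np.array([154.91,109.72,74.43,147.25,262.49,116.49,174.64])
res=[]
for psi in range(-180,180,30):
  for th in (40,50,60):
    for x,y in ((.44,-.24),(.47,-.26),(.44,-.2)):
      ax=np.array([-np.sin(np.radians(psi)),np.cos(np.radians(psi)),0])
      o=(R.from_rotvec(-np.radians(th)*ax)*R.from_euler("xyz",[180,0,90+psi],degrees=True)).as_euler("xyz",degrees=True)
      h=.006+.047*np.cos(np.radians(th))+.006*np.sin(np.radians(th))
      q=[robot.inverse_kinematics([x,y,z],o) for z in (h+.06,h)]
      if any(a is None for a in q): continue
      m=min(np.minimum(a-lo,hi-a).min() for a in q)
      res.append((max(abs(q[0]-q[1]).max(),abs(q[0]-q0).max()/2),m,psi,th,x,y,q[1].round().astype(int).tolist()))
res=[r for r in res if r[1]>4]; res.sort(key=lambda r:r[0])
for r in res[:14]: print(np.round(r[:2],1),*r[2:])
```

```text
[37.4 16.4] 30 40 0.47 -0.26 [92, 43, -54, 116, -13, 28, 90]
[38.6 10.3] 30 40 0.44 -0.2 [96, 40, -59, 125, -15, 22, 91]
[38.7 14.9] 30 40 0.44 -0.24 [96, 41, -56, 121, -14, 26, 92]
[40.9 11.1] 30 50 0.47 -0.26 [101, 54, -60, 117, -12, 26, 97]
[43.  20.6] 60 40 0.47 -0.26 [84, 51, -51, 97, -2, 55, 104]
[43.1 10.1] 30 50 0.44 -0.24 [105, 53, -62, 121, -12, 24, 99]
[43.9 18.6] 60 40 0.44 -0.2 [86, 46, -53, 108, -6, 49, 105]
[44.1 19.8] 60 40 0.44 -0.24 [87, 48, -52, 103, -4, 53, 106]
[44.9  7.5] 30 50 0.44 -0.2 [104, 53, -64, 126, -13, 19, 98]
[45.6 18.7] 60 50 0.47 -0.26 [88, 58, -53, 95, -5, 58, 109]
[46.7 18.2] 60 50 0.44 -0.24 [91, 56, -53, 101, -7, 56, 112]
[46.8 17.2] 60 50 0.44 -0.2 [90, 54, -54, 106, -9, 51, 112]
[47.6  8.8] 30 60 0.47 -0.26 [107, 67, -64, 116, -9, 25, 103]
[47.9 17.5] 60 60 0.47 -0.26 [90, 66, -54, 92, -8, 62, 114]
```

Run:
```python
from h import *
psi,th=60,50; a=np.radians(psi); t=np.radians(th)
ax=np.array([-np.sin(a),np.cos(a),0])
o=(R.from_rotvec(-t*ax)*R.from_euler("xyz",[180,0,90+psi],degrees=True)).as_euler("xyz",degrees=True)
p=np.array([np.cos(a)*np.sin(t),np.sin(a)*np.sin(t),-np.cos(t)])
P=np.array([.425,-.225,0])
robot.line_to(np.r_[RC-.12*EX[:2],.15],velocity=.2)
robot.line_to(P+[0,0,.15],[180,0,90+psi],velocity=.1)
robot.line_to(P+[0,0,.10],o,velocity=.06)
print(robot.current_time_s(),robot.current_finger_gap(),robot.current_joint_positions().round())
s=robot.line_to(P+[0,0,.034],velocity=.05,f_stop=3); print(s,robot.current_tool_pos(),robot.current_contact_force())
fingers.gripper_to(.24,20); print(robot.current_finger_gap()); robot.pause(.3)
b=robot.current_tool_pos()
robot.line_to(b-p*.08,velocity=.1); robot.pause(.3)
shot("side","s1",(150,190,350,340))
robot.line_to(b-p*.1+[0,0,.1],velocity=.2)
c=P+np.array([np.cos(a),np.sin(a),0])*.01
robot.move_to(np.array([.42,-.22,.22]),[180,0,60]); print(robot.current_time_s())
shot("wrist","w4"); print([(np.round(d["rect"]).tolist(),round(d["p"],2)) for d in recognise("recipe_card","wrist")])
```

```text
17.0333 0.13151120282929013 [ 91.  46. -52. 103. -15.  60. 115.]
True [ 0.42480698 -0.2249949   0.03571924] [-0.89778006 -1.76648033  4.96434469]
0.23964780105522981
22.8667
[([260.0, 164.0, 143.0, 55.0], 0.88), ([473.0, 302.0, 78.0, 161.0], 0.83), ([143.0, 28.0, 110.0, 57.0], 0.65)]
```

View pics/w4.png

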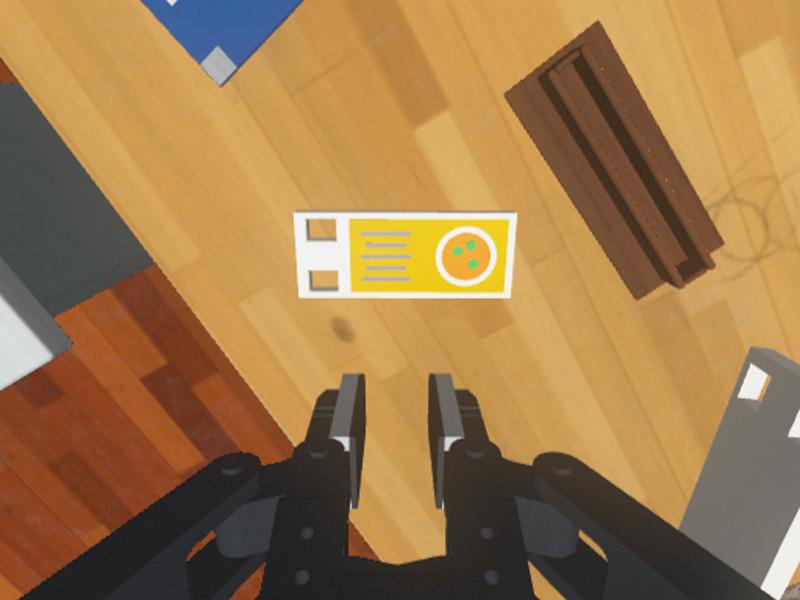

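w4: the card lies picture up; top-face corners (294,211) (518,212) (513,297) (300,298), holes at left (322,230), (324,280).

Run:
```python
from h import *
d=np.load("pics/w4.npz"); W=back(d["K"],d["E"],np.array([[294,211],[518,212],[513,297],[300,298]])*.64,.012)
c=W.mean(0); v=W[0]+W[3]-W[1]-W[2]; yaw=np.degrees(np.arctan2(v[1],v[0]))
print(W.round(4),c,yaw,np.linalg.norm(W[0]-W[1]),np.linalg.norm(W[0]-W[3]))
h=back(d["K"],d["E"],np.array([[322,230],[324,280]])*.64,.012); print("holes",h)
np.save("card.npy",[c[0],c[1],yaw])
u=v/np.linalg.norm(v); g=c-.02*u; print([(hh-c)@u for hh in h])
for k in (0,180):
    for P,y in ((np.r_[g[:2],.1],yaw+k),(np.r_[g[:2],.02],yaw+k),(fp(-.047,0,.1),FY+k),(fp(-.047,0,.025),FY+k)):
        q=robot.inverse_kinematics(P,[180,0,y]); print(k,y,None if q is None else q.round())
```

```text
[[ 0.376  -0.1588  0.012 ]
 [ 0.5054 -0.2343  0.012 ]
 [ 0.4765 -0.2868  0.012 ]
 [ 0.3455 -0.212   0.012 ]] [ 0.42583705 -0.22298161  0.012     ] 150.01277483353783 0.14985232938823334 0.061387444328758346
holes [[ 0.38527987 -0.17894114  0.012     ]
 [ 0.36737867 -0.20934546  0.012     ]]
[np.float64(0.057139798787170105), np.float64(0.05744839880173968)]
0 150.01277483353783 [ 71.  34. -62. 104.  34.  62.  56.]
0 150.01277483353783 [ 73.  48. -68. 108.  52.  62.  43.]
0 11.273507981945693 [  36.   24.  -55.  112.   24.   56. -109.]
0 11.273507981945693 [  29.   30.  -47.  116.   30.   47. -114.]
180 330.01277483353783 [  56.   25.  -39.  105.   19.   57. -111.]
180 330.01277483353783 [  52.   31.  -34.  109.   24.   47. -115.]
180 191.2735079819457 [ 40.  27. -61. 112.  28.  58.  67.]
180 191.2735079819457 [ 44.  46. -73. 116.  52.  60.  48.]
```

Run:
```python
from h import *
cx,cy,yaw=np.load("card.npy"); a=np.radians(yaw); g=np.array([cx-.02*np.cos(a),cy-.02*np.sin(a),0])
robot.move_to(g+[0,0,.08],[180,0,yaw]); fingers.gripper_to(.85,40)
robot.line_to(g+[0,0,.03],velocity=.12)
s=robot.line_to(g+[0,0,.008],velocity=.03,f_stop=5); z=robot.current_tool_pos()[2]; print(s,z,robot.current_contact_force())
zg=z+.004; robot.line_to(g+[0,0,zg],velocity=.03)
fingers.gripper_to(0,40); print("gap",robot.current_finger_gap(),robot.current_gripper_force(),robot.current_contact_force().round(1))
np.save("zg.npy",zg)
robot.line_to(g+[0,0,zg+.08],velocity=.12); print("gap",robot.current_finger_gap(),robot.current_time_s())
robot.line_to(fp(-.047,0,zg+.07),[180,0,FY],velocity=.12)
print(robot.current_time_s(),robot.current_tool_pos(),robot.current_eef_rot())
shot("wrist","w5")
```

```text
True 0.008641006499148288 [-1.69888317 -0.21103031  5.12511082]
gap 0.6871187838312975 44.24758315086365 [-0.7  0.8  2.3]
gap 0.6890925944943999 27.4
29.975 [0.44772372 0.04516398 0.08254553] [1.79996192e+02 1.64488001e-02 1.12541589e+01]
```

View pics/w5.png

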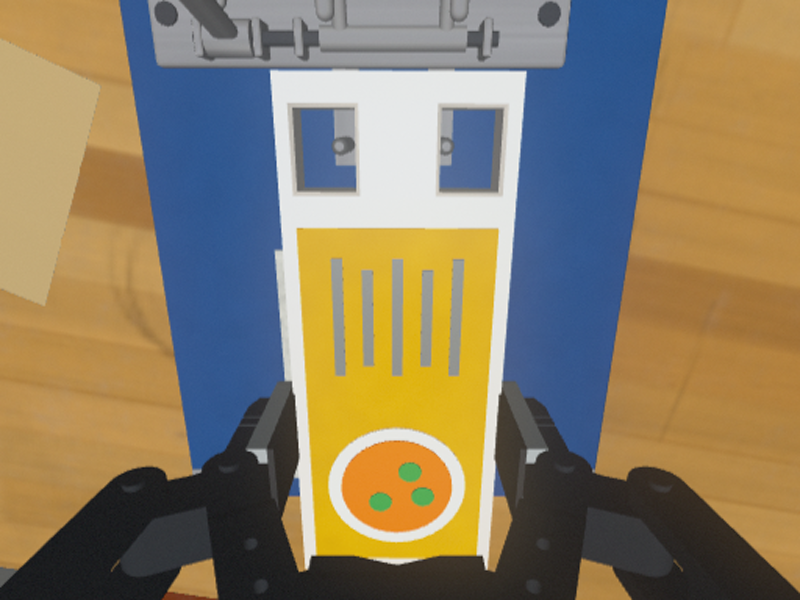

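w5: posts (345,145)/(447,145) appear symmetric within the holes (centres ≈325,148 / 471,148). I'll quantify that and lower the card.

Run:
```python
from h import *
d=np.load("pics/w5.npz"); K,E=d["K"],d["E"]
po=back(K,E,np.array([[345,145],[447,145]])*.64,.034); ho=back(K,E,np.array([[323.5,149],[472,149]])*.64,.082)
ex=np.array([np.cos(F[2]),np.sin(F[2]),0]); ey=np.array([-ex[1],ex[0],0])
e=(po-ho); print("post-hole along x",e@ex,"y",e@ey, np.linalg.norm(ho[0]-ho[1]),np.linalg.norm(po[0]-po[1]))
dx,dy=np.clip([(e@ex).mean(),(e@ey).mean()],-.006,.006)
P=robot.current_tool_pos(); zg=float(np.load("zg.npy")); P=P+dx*ex+dy*ey; np.save("lay.npy",P)
robot.line_to(P,velocity=.05)
for z in (.035,.005):
    T=P.copy(); T[2]=zg+z
    s=robot.line_to(T,velocity=.06,f_stop=6); print(z,s,robot.current_tool_pos()-P,robot.current_contact_force().round(1))
    if s: break
print(robot.current_time_s())
```

```text
post-hole along x [-0.00027505 -0.00027493] y [-0.0004991   0.00140643] 0.036051259548018 0.03414573450364526
0.035 False [ 0.00012458  0.00018421 -0.03497252] [-0.7 -0.4 -1.2]
0.005 True [-0.00104429 -0.00029877 -0.06583615] [-0.4  0.2  4.4]
31.5333
```

Run:
```python
from h import *
fingers.gripper_to(.85); robot.pause(.3)
P=robot.current_tool_pos(); robot.line_to(P+[0,0,.12],velocity=.15)
robot.move_to(fp(-.06,0,.24),D); shot("wrist","w6",(130,0,386,192)); print(robot.current_time_s())
```

```text
33.625
```

View pics/w6.png

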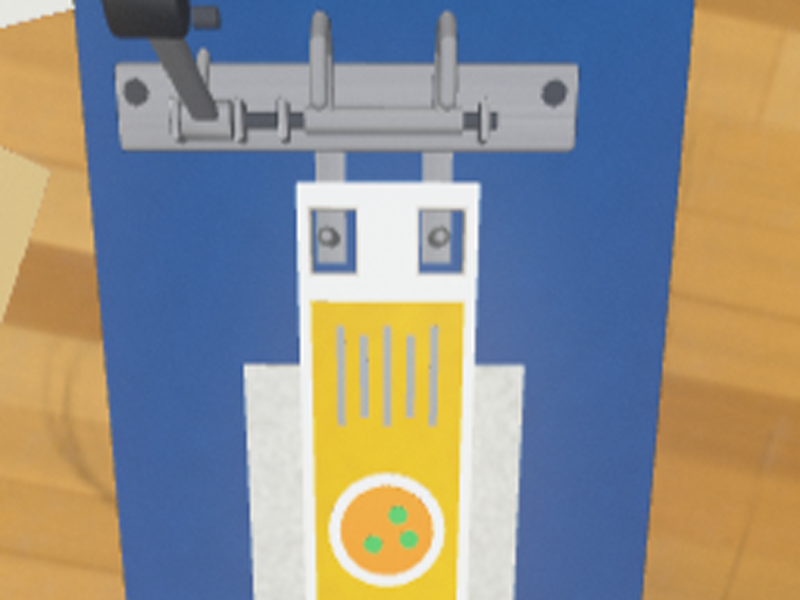

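w6: both post tips stand inside the holes (330,237) and (438,237); the card is flat, picture up, and the rings are open. Closing the lever.

Run:
```python
from h import *
fingers.gripper_to(.5,30)
robot.move_to(knob(1.2,.08),D); robot.line_to(knob(1.2,-.002))
fingers.gripper_to(0,30); print("gap",robot.current_finger_gap())
for a in (1.0,.8,.6,.4,.2,0.0):
    robot.line_to(knob(a,-.002),velocity=.08); print(a,robot.current_contact_force().round(1),round(robot.current_finger_gap(),2))
fingers.gripper_to(.5); robot.pause(.3)
robot.line_to(knob(0,.08)); fingers.gripper_to(0,30)
s=robot.line_to(knob(0,.017),velocity=.05,f_stop=10); print(s,robot.current_tool_pos()[2],robot.current_contact_force().round(1))
robot.line_to(knob(0,.12)); print(robot.current_time_s())
robot.move_to(fp(-.06,0,.26),D); shot("wrist","w7",(130,0,386,192)); print(robot.current_time_s())
```

```text
gap 0.20207355403731275
1.0 [-2.  -0.5  6.9] 0.2
0.8 [-0.2  0.5  5.4] 0.2
0.6 [-0.1  0.6  5.5] 0.21
0.4 [2.6 2.8 4.1] 0.2
0.2 [3.1 2.2 3.2] 0.21
0.0 [4.9 4.1 2.2] 0.2
True 0.05686446907447661 [-2.5 -1.4  7. ]
41.5333
42.525
```

View pics/w7.png

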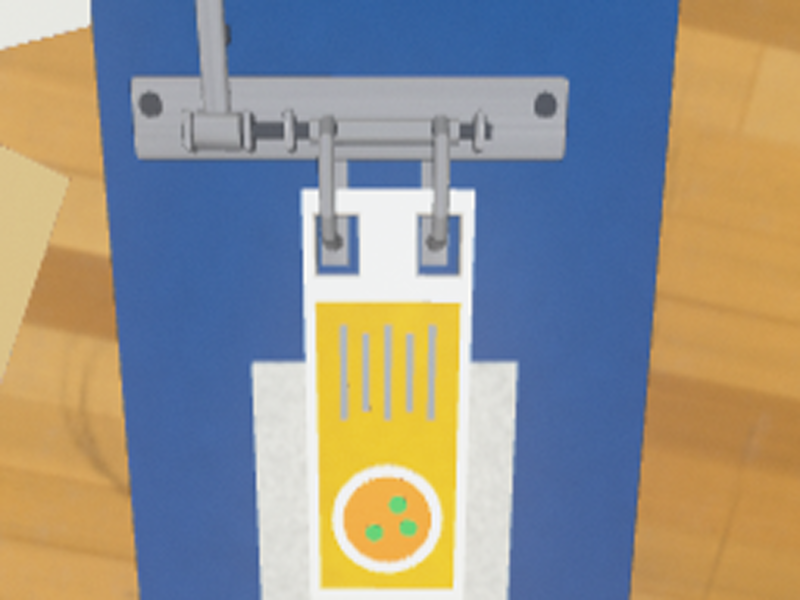

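w7: the rings are shut, with their tips on the posts (333,242) and (435,242). The card is in place, and the press touched the knob top at 40 mm, so the lever is down.

```bash
python3 -c "
from station import workorder
print(workorder.close_job())"
```

```text
the job is handed in; nothing more can be done
None
```

The recipe card lies picture side up on the file with its holes over both posts, the lever is down and the rings are shut, and I handed the job in at about 43 s; the hand-in returned no verdict, and I did not recheck the jars and pot afterwards.

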